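# Squeeze forceps to the index gap on the check stand

## Task

Raise the clear hinged guard of the forceps check stand gently until it rests back on its stop and leave it up. Then take the two arms of the sprung forceps between your fingers and squeeze until each tip stands over its own dark index bar, without letting the tips meet and without shifting the bars or disturbing the things around. Hold that gap steady for two seconds and finish while still holding it: do not let go at the end.

Things in the scene. Friction and masses are not known exactly. Their poses are not given: they have to be found in the camera images.
- stand: Check stand, fixed: grey base 275 x 100 mm, top 12 mm high. Origin on the table, mid base; x along the forceps from tail to tips (away from the robot), y left. Clamp block at x = -118 to -82 mm, 84 mm high; white-topped gauge pedestal under the tips, x = 67 to 93, y = -38 to 38 mm, 38 mm high; two hinge posts at x = 130, y = -42 and 42 mm, 107 mm high, with stop rods to 143 mm.
- guard (a joint): Hinge of the clear guard, rad: 0 = shut (level), 1.75 = up, leaning back on its stop. Axis along the stand's y through guard_hinge. It starts 0 to 0.25 and friction (0.2 N m) keeps it wherever it is left; lifting at the handle takes about 2 to 3 N. Clear panel 132 mm wide with 17 mm side skirts, reaching to 113 mm from the hinge.
- guard_hinge (a point): Point on the guard's hinge axis, in the middle between the posts, 100 mm above the table; axes as the stand.
- guard_handle (a point): Middle of the guard's handle: a level round steel bar, 10 mm thick, along the stand's y, 165 mm from the hinge axis and 52 mm clear of the guard's front edge. Free between its two brackets for 90 mm. It can be pinched from above and turns in the fingers as the guard swings up; at the top it is the highest part of the guard.
- forceps_left: Left (+y) steel arm of the forceps, a sprung hinge; origin at its hinge in the clamp (stand x = -90, y = 6, z = 62 mm), x along the arm to the tip (170 mm). Ribbed grip zone 70 to 130 mm along it, 4 to 5 mm thick, 16 mm high. It swings inward up to 0.15 rad, on its own, and springs back; pressing at mid grip zone takes 1 N at first, about 8 N fully in.
- forceps_right: Right (-y) arm, mirror image of the left one; origin at stand x = -90 mm, y = -6 mm, z = 62 mm.
- grip_mid (a point): Point fixed on the stand midway between the two grip zones, at their half height (62 mm above the table; zones span 54 to 70 mm) and 100 mm ahead of the arms' hinges; axes as the stand. Relaxed, the arms measure about 41 mm over their outer faces here.
- tip_left (a point): Lower end of the left arm's tip, a 3 mm wire bent down, about 42 mm above the table, 170 mm from the hinge: it moves sideways 1.7 times as far as the grip middle. Relaxed it stands about 27 mm left of the stand's middle line.
- tip_right (a point): Same for the right arm, 27 mm right of the middle line when relaxed. Fully squeezed the tips are 3 mm apart.
- index_left (a point): Middle of the top of the left index bar: a dark steel bar 5 mm wide (y), 24 mm long (x), on the white gauge top, 41 mm above the table, under the path of the left tip; axes as the stand. The bar stands 6 to 17 mm left of the middle line, a different distance each time.
- index_right (a point): Same for the right bar; both bars are always equally far from the middle line.
- dish: Petri dish, 60 mm wide, 15 mm high, on the table to the right; origin under its middle. Bystander.
- buffer_bottle: Small white bottle with a yellow cap, 47 mm wide, 94 mm high, to the left; origin under its middle. Bystander.
- clock: White bench timer, 25 x 66 x 60 mm high, at the right, farther back; origin under its middle. Bystander.

How it is judged:
On the way, in this order (a step that is already met when the one before it is completed fails the run):
1. the guard is up on its stop (value of joint guard above 1.65 rad), for 0.2 s.
2. both tips held over their index bars for two seconds (y of tip_left in the frame of index_left between -0.0028 and 0.0028 m and y of tip_right in the frame of index_right between -0.0028 and 0.0028 m and contact force between the fingers and forceps_left above 0.5 N and contact force between the fingers and forceps_right above 0.5 N and value of joint guard above 1.6 rad), for 2 s.
At the end, for the whole second after the job is handed in: Finished while holding: the fingers press on both forceps arms (over 0.5 N each), each tip is within 2.8 mm sideways of the middle of its own index bar, and the guard is still up (over 1.6 rad) (all of step 2); the arm keeps its last pose, push and grip.
It fails at once if the forceps tips meet (gap under 4.5 mm) (distance between tip_left and tip_right below 0.0045 m).
It fails at once if the guard is flung up or slammed (over 2.5 rad/s) (velocity of joint guard above 2.5 rad/s or velocity of joint guard below -2.5 rad/s).
It fails at once if an index bar is shifted by more than 2 mm (distance of index_left from where it was at the start of the episode above 0.002 m).
It fails at once if a bystander is moved by more than 20 mm (distance of any of dish, buffer_bottle, clock from where it was at the start of the episode above 0.02 m).
It also fails if it takes over 64 s, if anything falls off the work surface, if the arm or the gripper's body presses on something with over 40 N, if the wrist force passes 120 N, or if a joint passes its speed limit or range.

## Robot

A 7-joint arm with a two-finger parallel gripper is mounted at the origin on a cart in front of the work surface, level with it; the furniture and walls round the work are solid. World frame = base frame: x ahead of the robot, y to its left, z up, the work surface at z = 0. Lengths are in m, angles in rad, forces in N, time in s.
With the tool pointing down it reaches from about 0.4 to 0.85 m from the base axis. Payload 10.4 kg.
Tool frame: the origin (TCP) lies at the very end of the fingers, on their centre line; the grasp point (between the pads) lies 19 mm behind it (manip.pinch_z is the distance from the TCP to the grasp point, in m); z points along the fingers, y is the line along which they close (so a half turn about z gives the same grasp; the last joint's range is limited). The gripper opens to 85 mm and grips with 20 to 120 N. Pads are 22 mm wide; open, the fingers measure 114 mm over their backs; the gripper's body (76 mm by 85 mm) begins 54 mm behind the grasp point. The pads swing forward as they close: fully open they stand 13 mm farther back than shut.
Start: joints at [1.091, 0.332, -0.065, 1.46, 0.022, 1.35, -0.088], TCP at [0.276, -0.561, 0.231] pointing down, gripper open.
Joint ranges: [-2.6, 2.6], [-0.5, 2.12], [-1.47, 1.34], [0.16, 2.42], [-1.27, 4.41], [0.06, 2.06], [-2.6, 2.6]. Speed limits (rad/s): [2.22, 2.22, 2.79, 2.79, 3.14, 3.14, 3.14].

## Interface

Orientations are given as a unit quaternion [x, y, z, w].
In Python, from workcell import manip gives the robot as it stands. The module is installed in compiled form; this text tells all that it offers.
- The arm moves only by the shell command python3 -m creep 'ROWS' [OPENING] [FORCE]. ROWS is a JSON object of lists of equal length, an entry for each row: "slide": the shift along the tool's x, y, z in m, a list of three; "twist": the turn about the tool's z in degrees. A call has 1 to 8 rows; each row shifts and turns the commanded pose from where the row before left it, along the tool's axes as they then stand; what a row does not reach is not made up. A row lasts 1/8 s, in which the tool goes at most 62.5 mm and 10.7 degrees, less where a joint would pass 70% of its speed; a pose out of reach is approached as far as the arm can. A call with a gripper value outside its range is refused whole. OPENING is the opening in per cent of the stroke, from 0 (shut) to 100 (fully open), set as the call begins (- or left out, the last holds). The fingers move at their own pace and stop on an object; FORCE is the grip in N (left out, the last holds). Time passes only in rows, so rows that do not move let the fingers close. It gives the time, the measured TCP pose, the force, the opening and the grip force at its end, in the units of the state.
- manip.get_obs(): the state, without advancing time (a new reading comes with each control period).
- manip.camera(name): name is "side" or "top" or "wrist"; returns (picture, depth): 384x512x3 uint8, blue, green, red; 384x512 float32, m along the optical axis (not along the pixel's ray), 0 where there is no reading.
- manip.camera_params(name): a dict with "intrinsics" (3x3 intrinsics, pixels), "R" (3x3) and "t" (3): a world point X has camera coordinates R X + t. Camera axes: x right, y down, z forward; pixel columns grow to the right and rows downward; lengths in m; the calibration is good to about 2 mm. A picture is of the moment at which its call begins: read the wrist's pose just before it. camera_params takes no time and is no camera call; for the wrist camera it gives the pose at the moment of the call.
- manip.hand_in(): hands the job in; it is judged then, once.
The state is a dict: "clock": time; "joint_pos": joint angles; "joint_velocities": joint speeds; "tau": joint torques, N m; "position": TCP position; "ee_rot": TCP orientation; "ft_force": force on the tool from outside, world axes, zero at the start; "torque": the same for the moment, N m; "grip_width": opening from 0.0 (shut) to 1.0 (fully open); "grasp_force": force on a finger pad.
Only numpy, scipy, OpenCV 4.12 (cv2) and the standard library are available. Lean on these libraries where they do the work, as an engineer would, in place of code of your own. Each camera call takes 0.05 s, during which the arm holds its last target. There are 200 camera calls.

## Working session

There is one attempt and no reset: what is moved stays moved. The work goes in short steps, Python scripts to look and compute and a shell command to move; the robot and the scene stay as the last step left them, time stands still between calls to the robot, and variables do not carry over. Pictures are saved under pics/ and viewed, at most 10 in all, crops included, and the job is handed in when it is done.

```bash
mkdir -p pics
cat > h.py <<'E'
import numpy as np, cv2
from workcell import manip
def ray(name,u,v,P=None):
    P=P or manip.camera_params(name); K=np.array(P["intrinsics"]);R=np.array(P["R"]);t=np.array(P["t"])
    return -R.T@t, R.T@np.linalg.inv(K)@np.array([u,v,1.])
def plane(name,u,v,z,P=None):
    c,d=ray(name,u,v,P); return c+d*(z-c[2])/d[2]
def proj(name,X,P=None):
    P=P or manip.camera_params(name); p=np.array(P["intrinsics"])@(np.array(P["R"])@np.array(X)+np.array(P["t"])); return p[:2]/p[2]
def shot(name,fn):
    im,d=manip.camera(name); cv2.imwrite('pics/'+fn+'.png',im); np.save('pics/'+fn+'.npy',d); return im,d
E
python3 - <<'E'
from h import *
a,_=shot('top','top1'); b,_=shot('side','side1')
for n in('top','side'):
    P=manip.camera_params(n); print(n,np.round(ray(n,256,192)[0],3),np.round(P["R"],2).tolist(),P["intrinsics"][0][0])
o=manip.get_obs();print(o)
E
```

```text
top [ 0.358 -0.007  1.33 ] [[-0.02, -1.0, -0.02], [-0.99, 0.02, -0.17], [0.17, 0.02, -0.99]] 489.45366788003474
side [-0.053  0.871  0.486] [[-0.82, -0.58, -0.01], [-0.2, 0.29, -0.94], [0.54, -0.76, -0.35]] 389.0614036968738
{'clock': 0.1, 'joint_pos': array([ 1.09139477,  0.33281154, -0.06467007,  1.46085669,  0.02159876,
        1.349903  , -0.08848908]), 'joint_velocities': array([-1.92579924e-03, -1.07603071e-03,  8.51034498e-04, -1.32734680e-03,
        2.44145907e-04, -6.13332255e-04, -6.50158975e-05]), 'tau': array([ 4.54302590e-04, -6.26744485e+01,  4.83982405e-02, -3.92433429e+01,
        1.63887808e-02,  6.85516570e-03, -2.38794252e-05]), 'position': array([ 0.27550784, -0.56062441,  0.23059394]), 'ee_rot': array([ 9.74029360e-01,  2.26420834e-01, -1.77568649e-04, -6.16672931e-04]), 'ft_force': array([-0.47227168,  0.16538001, -0.18042214]), 'torque': array([-0.01498234, -0.04304787,  0.00188793]), 'grasp_force': 0.0, 'grip_width': 0.9994098683453735}
```

View pics/top1.png

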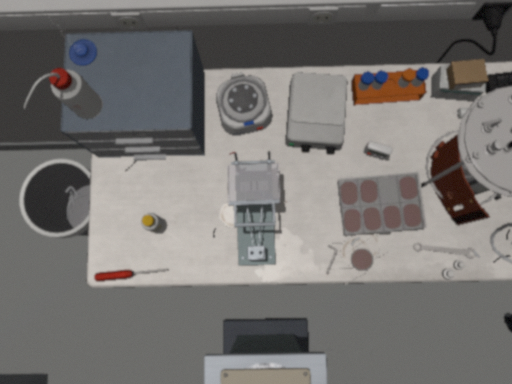

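View pics/side1.png

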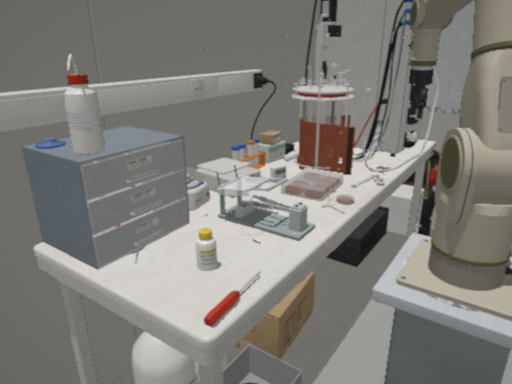

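Run:
```python
from h import *
a=cv2.imread('pics/top1.png')[145:270,205:305]; a=cv2.resize(a,None,fx=4.8,fy=4.8,interpolation=cv2.INTER_CUBIC)
b=cv2.imread('pics/side1.png')[155:240,205:325]; b=cv2.resize(b,None,fx=2.6,fy=2.6,interpolation=cv2.INTER_CUBIC)
c=np.zeros((600,800,3),np.uint8); c[:a.shape[0],:a.shape[1]]=a; c[:b.shape[0],485:485+b.shape[1]]=b
cv2.imwrite('pics/crop1.png',c)
```

```text
(no output)
```

View pics/crop1.png

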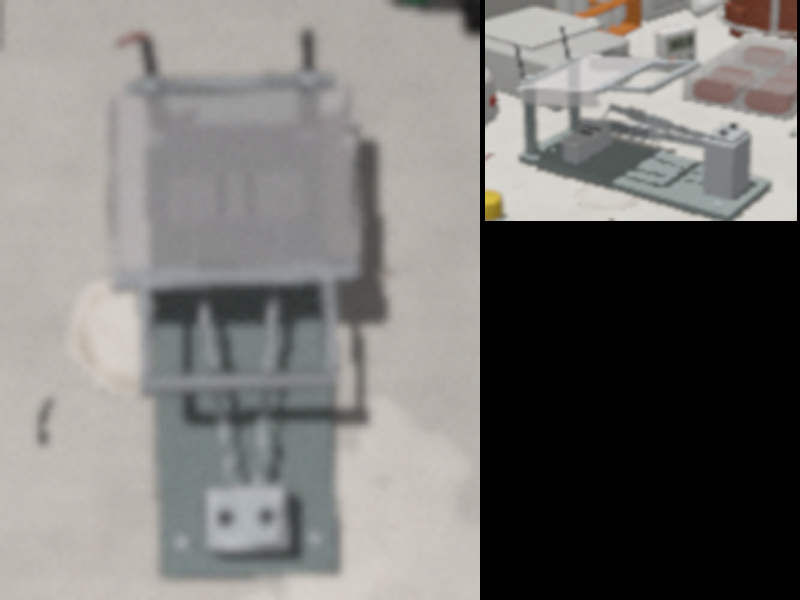

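The crop shows the stand's clamp (holes at crop (225,517), (266,517)), the handle bar at crop y≈383, x 147–335, and the guard posts at (150,82), (308,80). In the side crop the handle runs (632,85)–(697,62).

Run:
```python
from h import *
T=lambda x,y,z:plane('top',205+x/4.8-.4,145+y/4.8-.4,z)
print('base corners',T(160,576,.012),T(339,573,.012))
print('holes',T(225,517,.084),T(266,517,.084),'block', T(206,488,.084),T(288,488,.084))
print('posts',T(150,82,.107),T(308,80,.107))
for e,s in(((147,383),(632,85)),((335,383),(697,62))):
    su,sv=205+(s[0]-485)/2.6-.3,155+s[1]/2.6-.3
    for z in (.1,.11,.12,.13,.14):
        X=T(*e,z); print(z,np.round(X,3),np.round(proj('side',X)-[su,sv],1))
W=manip.camera_params('wrist'); o=manip.get_obs()
print(np.round(ray('wrist',256,192)[0],3),o['position'],np.round(W['R'],3).tolist(),W['intrinsics'][0][0])
```

```text
base corners [0.38375245 0.06478848 0.012     ] [ 0.38374705 -0.03458351  0.012     ]
holes [0.41252547 0.02629099 0.084     ] [0.41215642 0.00469096 0.084     ] block [0.42790566 0.03609993 0.084     ] [ 0.42715608 -0.00718732  0.084     ]
posts [0.6428335  0.06229772 0.107     ] [ 0.64218546 -0.02202648  0.107     ]
0.1 [0.482 0.066 0.1  ] [ 5.3 10.6]
0.11 [0.481 0.065 0.11 ] [5.7 7.1]
0.12 [0.48  0.065 0.12 ] [6.2 3.6]
0.13 [0.479 0.064 0.13 ] [6.6 0.1]
0.14 [0.478 0.063 0.14 ] [ 7.1 -3.5]
0.1 [ 0.481 -0.033  0.1  ] [-0.1  9. ]
0.11 [ 0.48  -0.033  0.11 ] [0.2 5.8]
0.12 [ 0.479 -0.032  0.12 ] [0.6 2.6]
0.13 [ 0.478 -0.032  0.13 ] [ 0.9 -0.7]
0.14 [ 0.477 -0.032  0.14 ] [ 1.3 -4. ]
[ 0.343 -0.528  0.373] [ 0.27550784 -0.56062441  0.23059394] [[0.44, -0.898, -0.002], [-0.858, -0.421, 0.293], [-0.264, -0.128, -0.956]] 337.59646264633415
```

```bash
python3 -m creep '{"slide":[[0,0,0],[0,0,0],[0,0,0],[0,0,0],[0,0,0],[0,0,0],[0,0,0]],"twist":[-9,-9,-9,-9,-9,-9,-10]}' 55 20; python3 -m creep '{"slide":[[0.048,0.017,0],[0.048,0.017,0],[0.048,0.017,0],[0.048,0.017,0],[0.048,0.017,0],[0.048,0.017,0],[0.048,0.017,0],[0.048,0.017,0]],"twist":[0,0,0,0,0,0,0,0]}'
```

```text
clock: 0.98
position: [0.2755, -0.5607, 0.2308]
ee_rot: [0.704, 0.71, 0.0, -0.0]
ft_force: [-0.6, -0.1, -0.3]
grip_width: 0.55
grasp_force: 0.0
clock: 1.98
position: [0.4107, -0.1749, 0.2312]
ee_rot: [0.706, 0.708, -0.0, 0.0]
ft_force: [0.8, 0.2, -0.0]
grip_width: 0.549
grasp_force: 0.0
```

```bash
python3 -m creep '{"slide":[[0.047,0.017,0],[0.047,0.017,0],[0.047,0.017,0],[0.047,0.017,0],[0,0,0],[0,0,0]],"twist":[0,0,0,0,0,0]}'
python3 - <<'E'
from h import *
print(manip.get_obs()['position'],manip.camera_params('wrist'))
shot('wrist','w1')
for z in(.11,.13):
  for y in(-.029,.061): print(proj('wrist',[.478,y,z]))
E
```

```text
clock: 2.72
position: [0.4777, 0.0112, 0.2309]
ee_rot: [0.706, 0.708, -0.0, -0.0]
ft_force: [-0.0, 0.0, 0.3]
grip_width: 0.551
grasp_force: 0.0
[0.4777026  0.0111557  0.23094752] {'intrinsics': array([[337.59646265,   0.        , 258.17652463],
       [  0.        , 337.59646265, 187.93152557],
       [  0.        ,   0.        ,   1.        ]]), 'R': array([[ 0.99999631,  0.00175355, -0.00207613],
       [ 0.00228355, -0.95637945,  0.29211837],
       [-0.00147333, -0.29212203, -0.95637992]]), 't': array([-0.47743598, -0.02853577,  0.38275782])}
[258.58315935 225.60053023]
[258.68012206 117.19363244]
[258.56274744 235.72568645]
[258.66520545 119.78192933]
```

View pics/w1.png

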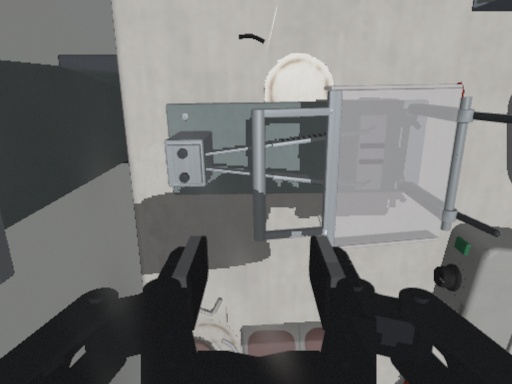

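The wrist view shows the handle bar vertical at column 259, rows 112–237, right where predicted and midway between the fingers; descend on it.

```bash
python3 -m creep '{"slide":[[0.005,0,0.03],[0,0,0.03],[0,0,0.03],[0,0,0.02],[0,0,0.01],[0,0,0],[0,0,0]],"twist":[0,0,0,0,0,0,0]}'; python3 -m creep '{"slide":[[0,0,0],[0,0,0],[0,0,0],[0,0,0],[0,0,0],[0,0,0],[0,0,0],[0,0,0]],"twist":[0,0,0,0,0,0,0,0]}' 0 25
python3 - <<'E'
from h import *
P=np.array(manip.get_obs()['position'])+[0,0,.019]
h=np.array([.6425,P[1],.1]); v=P-h; print(P,np.hypot(v[0],v[2]),np.arctan2(v[2],-v[0]))
E
```

```text
clock: 3.65
position: [0.4785, 0.0164, 0.1121]
ee_rot: [0.706, 0.708, 0.0, 0.001]
ft_force: [0.5, 0.3, 0.4]
grip_width: 0.553
grasp_force: 0.0
clock: 4.65
position: [0.4779, 0.0166, 0.1113]
ee_rot: [0.706, 0.708, -0.0, 0.0]
ft_force: [-0.5, -0.1, 1.2]
grip_width: 0.101
grasp_force: 24.4
[0.47794177 0.01663166 0.13030578] 0.1673255841012795 0.18212378078338431
```

```bash
python3 -m creep '{"slide":[[0,0.0038,-0.0162],[0,0.0054,-0.0157],[0,0.0069,-0.0151],[0,0.0084,-0.0143],[0,0.0098,-0.0134],[0,0.0111,-0.0124],[0,0.0122,-0.0112],[0,0.0133,-0.0099]],"twist":[0,0,0,0,0,0,0,0]}'
python3 - <<'E'
from h import *
P=np.array(manip.get_obs()['position'])+[0,0,.019]
h=np.array([.6425,P[1],.1]); v=P-h; print(P,np.hypot(v[0],v[2]),np.arctan2(v[2],-v[0]))
E
```

```text
clock: 5.65
position: [0.5474, 0.0178, 0.2229]
ee_rot: [0.706, 0.708, -0.001, -0.001]
ft_force: [-18.8, 1.3, 24.2]
grip_width: 0.104
grasp_force: 26.6
[0.54742915 0.01775571 0.24194052] 0.1708378682492906 0.9806320577162949
```

```bash
python3 -m creep '{"slide":[[0,0.0126,-0.0122],[0,0.0148,-0.0074],[0,0.0154,-0.0059],[0,0.0159,-0.0043],[0,0.0163,-0.0027],[0,0.0165,-0.0011],[0,0.0116,0.0002],[0,0.0098,0.0008]],"twist":[0,0,0,0,0,0,0,0]}'
python3 - <<'E'
from h import *
P=np.array(manip.get_obs()['position'])+[0,0,.012]
h=np.array([.6425,P[1],.1]); v=P-h; print(P,np.hypot(v[0],v[2]),np.arctan2(v[2],-v[0]))
E
```

```text
clock: 6.65
position: [0.6622, 0.0194, 0.2539]
ee_rot: [0.705, 0.709, 0.001, -0.001]
ft_force: [-1.7, 5.9, 0.4]
grip_width: 0.1
grasp_force: 25.1
[0.66223867 0.01942508 0.26591612] 0.16708612620001775 1.68920754338291
```

```bash
python3 -m creep '{"slide":[[0,0.005,0.0007],[0,0.004,0.0007],[0,0.003,0.0006],[0,0.002,0.0004],[0,0,0],[0,0,0],[0,0,0]],"twist":[0,0,0,0,0,0,0]}'
python3 - <<'E'
from h import *
o=manip.get_obs();P=np.array(o['position'])+[0,0,.012]
h=np.array([.6425,P[1],.1]); v=P-h; print(P,np.hypot(v[0],v[2]),np.arctan2(v[2],-v[0]),o['ft_force'])
shot('side','side2');shot('top','top2')
a=cv2.imread('pics/side2.png')[115:240,190:325]; a=cv2.resize(a,None,fx=2.9,fy=2.9,interpolation=cv2.INTER_CUBIC)
b=cv2.imread('pics/top2.png')[145:270,215:295]; b=cv2.resize(b,None,fx=4.8,fy=4.8,interpolation=cv2.INTER_CUBIC)
c=np.zeros((600,800,3),np.uint8); c[:a.shape[0],:a.shape[1]]=a; c[:b.shape[0],400:400+b.shape[1]]=b
cv2.imwrite('pics/crop2.png',c)
E
```

```text
clock: 7.52
position: [0.6712, 0.0195, 0.2524]
ee_rot: [0.705, 0.709, -0.003, -0.003]
ft_force: [-33.2, 2.9, 18.3]
grip_width: 0.106
grasp_force: 27.6
[0.67121882 0.01947378 0.26439926] 0.1668888422168702 1.7437406768731023 [-33.19648712   2.94791938  18.25402052]
```

View pics/crop2.png

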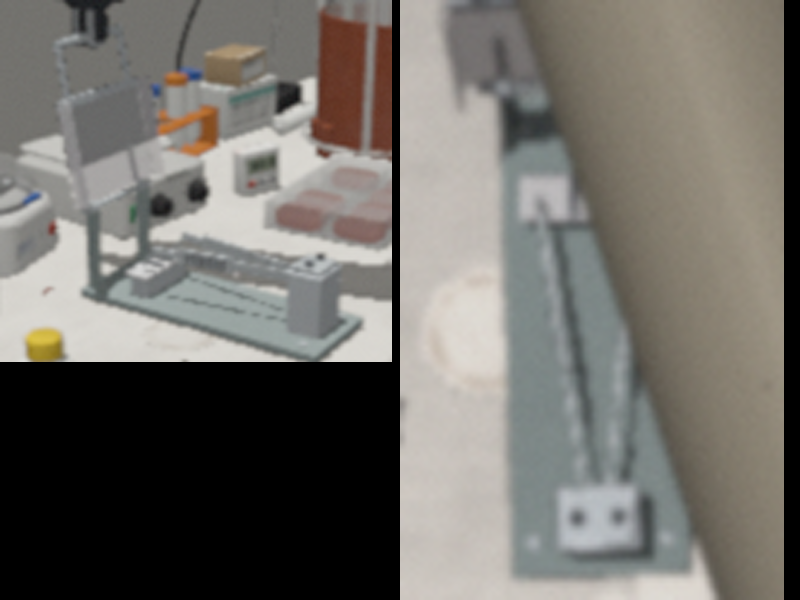

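The guard stands up on its stop (side crop, panel around (110,130)), the handle at the top in the fingers; relax the push, then release and rise.

```bash
python3 -m creep '{"slide":[[0,-0.002,-0.001],[0,-0.0015,-0.001],[0,0,0]],"twist":[0,0,0]}'; python3 -m creep '{"slide":[[0,0,0],[0,0,0],[0,0,0],[0,0,0],[0,0,-0.005],[0,0,-0.015],[0,0,-0.02],[0,0,-0.03]],"twist":[0,0,0,0,0,0,0,0]}' 45
```

```text
clock: 8.0
position: [0.6705, 0.0194, 0.2527]
ee_rot: [0.705, 0.709, -0.0, -0.002]
ft_force: [-10.5, 4.9, 1.4]
grip_width: 0.102
grasp_force: 25.5
clock: 9.0
position: [0.6721, 0.0172, 0.323]
ee_rot: [0.706, 0.708, -0.0, -0.0]
ft_force: [0.6, -0.2, 0.7]
grip_width: 0.449
grasp_force: 0.0
```

```bash
python3 -m creep '{"slide":[[0,-0.05,0],[0,-0.05,0],[0,-0.05,0],[0,0,0],[0,0,0],[0,0,0],[0,0,0],[0,0,0]],"twist":[0,0,0,10,10,10,10,10]}' 75;  python3 -m creep '{"slide":[[0,0,0],[0,0,0],[0,0,0],[0,0,0],[0,0,0.06],[0,0,0.06],[0,0,0.04],[0,0,0]],"twist":[10,10,10,10,0,0,0,0]}'
python3 - <<'E'
from h import *
import json
P=manip.camera_params('wrist'); np.savez('pics/w2p.npz',**{k:np.array(v) for k,v in P.items()})
shot('wrist','w2'); print(manip.get_obs()['position'],manip.get_obs()['grip_width'])
E
```

```text
clock: 10.0
position: [0.5224, 0.0172, 0.323]
ee_rot: [0.94, 0.341, 0.001, 0.0]
ft_force: [0.4, -0.6, 0.3]
grip_width: 0.748
grasp_force: 0.0
clock: 11.0
position: [0.521, 0.0169, 0.1605]
ee_rot: [1.0, 0.002, -0.002, -0.0]
ft_force: [-0.0, -0.4, 0.4]
grip_width: 0.751
grasp_force: 0.0
[0.52240789 0.01707941 0.16267856] 0.7503950869929445
```

View pics/w2.png

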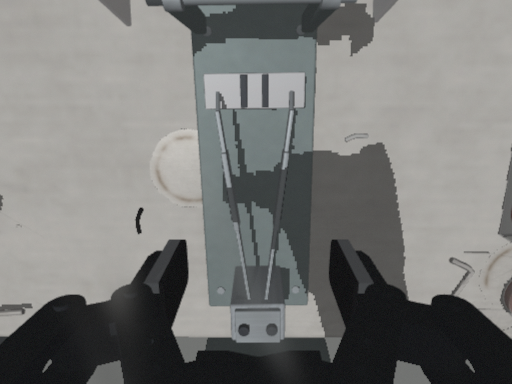

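The wrist view shows the white gauge (cols 205–305, rows 73–108) with dark bars at columns ≈244 and 265, tips at (219,97) and (292,97), clamp holes at (244,329) and (271,329).

```bash
cat > bars.py <<'E'
from h import *
def bars(im,P,box):
    # dark runs across the white gauge, averaged over rows box=(v0,v1,u0,u1); sub-pixel by weight
    v0,v1,u0,u1=box; g=im[v0:v1,u0:u1].mean((0,2)); w=np.clip(g.max()*.6-g,0,None)
    n,l=cv2.connectedComponents((w>0).astype(np.uint8)[None]); out=[]
    for k in range(1,n):
        s=l[0]==k; u=u0+(np.arange(u1-u0)[s]*w[s]).sum()/w[s].sum(); out.append((round(u,2),int(s.sum()),plane('wrist',u,(v0+v1-1)/2,.041,P).round(4)))
    return out
E
python3 - <<'E'
from bars import *
P=dict(np.load('pics/w2p.npz')); im=cv2.imread('pics/w2.png')
print(bars(im,P,(78,90,208,303)))
g=im[84:90].mean((0,2)); print(g[198:212].round(),g[300:312].round())
for u,v,z in((205,85,.038),(305,85,.038),(244,329,.084),(271,329,.084),(231.5,311,.084),(286,311,.084),(219,97,.042),(292,97,.042)): print(u,v,plane('wrist',u,v,z,P).round(4))
# arms at grip zone x=.522, z top .070
v=int(proj('wrist',[.522,.017,.07],P)[1]); row=im[v-1:v+2,200:320].mean((0,2)).round().astype(int); print(v,row.tolist())
E
```

```text
[(np.float64(243.52), 7, array([0.5961, 0.0278, 0.041 ])), (np.float64(264.69), 6, array([0.5961, 0.0121, 0.041 ]))]
[134. 135. 134. 134. 134. 131. 148. 184. 187. 186. 186. 186. 186. 186.] [176. 176. 175. 170. 135.  90. 124. 123. 124. 124. 124. 124.]
205 85 [0.5949 0.0568 0.038 ]
305 85 [ 0.5951 -0.0182  0.038 ]
244 329 [0.4133 0.0275 0.084 ]
271 329 [0.4134 0.0065 0.084 ]
231.5 311 [0.4299 0.0369 0.084 ]
286 311 [ 0.43   -0.0047  0.084 ]
219 97 [0.5864 0.0461 0.042 ]
292 97 [ 0.5865 -0.0083  0.042 ]
190 [171, 153, 116, 124, 126, 126, 126, 126, 126, 126, 126, 126, 125, 124, 124, 123, 122, 122, 122, 122, 121, 122, 108, 67, 67, 66, 66, 68, 76, 78, 77, 75, 68, 62, 63, 63, 62, 63, 63, 63, 63, 63, 63, 63, 63, 63, 62, 63, 62, 62, 62, 62, 62, 63, 62, 63, 64, 63, 63, 63, 63, 63, 62, 63, 63, 62, 63, 64, 63, 64, 64, 64, 64, 64, 64, 63, 63, 62, 65, 73, 76, 76, 76, 68, 57, 63, 64, 63, 64, 64, 63, 64, 65, 64, 63, 63, 64, 64, 64, 63, 64, 64, 64, 64, 64, 63, 63, 64, 63, 64, 60, 69, 84, 84, 85, 85, 85, 84, 86, 85]
```

```bash
python3 -m creep '{"slide":[[0.0005,-0.0013,0.03],[0,0,0.03],[0,0,0.03],[0,0,0.02],[0,0,0.007],[0,0,0],[0,0,0]],"twist":[-0.7,0,0,0,0,0,0]}';  python3 -m creep '{"slide":[[0,0,0],[0,0,0],[0,0,0],[0,0,0],[0,0,0],[0,0,0],[0,0,0],[0,0,0]],"twist":[0,0,0,0,0,0,0,0]}' 42 20
python3 - <<'E'
from h import *
P=manip.camera_params('wrist'); np.savez('pics/w3p.npz',**{k:np.array(v) for k,v in P.items()})
shot('wrist','w3'); o=manip.get_obs();print(o['position'],o['grip_width'],o['ft_force'])
E
```

```text
clock: 11.92
position: [0.5236, 0.0182, 0.0458]
ee_rot: [1.0, 0.008, 0.001, 0.0]
ft_force: [1.0, 0.6, -0.0]
grip_width: 0.752
grasp_force: 0.0
clock: 12.92
position: [0.5229, 0.0181, 0.0447]
ee_rot: [1.0, 0.008, 0.0, 0.0]
ft_force: [2.7, 1.1, 1.9]
grip_width: 0.418
grasp_force: 2.4
[0.52287275 0.01810634 0.04471723] 0.4244737882707813 [1.76882661 0.73314326 2.70602176]
```

View pics/w3.png

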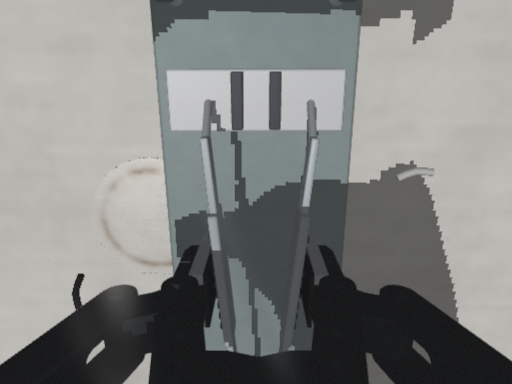

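The wrist view shows the fingers on both arms, tip ends at (209,103) and (311,103), bars at columns ≈237 and 275; everything is centred. Squeeze part of the way.

```bash
python3 -m creep '{"slide":[[0,0,0],[0,0,0],[0,0,0],[0,0,0]],"twist":[0,0,0,0]}' 30 20
python3 - <<'E'
from bars import *
P=dict(np.load('pics/w3p.npz')); im=cv2.imread('pics/w3.png')
print(bars(im,P,(74,95,172,340)))
print(plane('wrist',209,103,.042,P),plane('wrist',311,103,.042,P))
P=manip.camera_params('wrist');im,_=shot('wrist','w4'); o=manip.get_obs();print(o['position'],o['grip_width'],o['grasp_force'],o['ft_force'])
np.savez('pics/w4p.npz',**{k:np.array(v) for k,v in P.items()})
print(bars(im,P,(74,92,172,340)))
c=cv2.resize(im[60:150,160:350],None,fx=4,fy=4,interpolation=cv2.INTER_CUBIC);cv2.imwrite('pics/crop4.png',c)
E
```

```text
clock: 13.48
position: [0.5229, 0.0181, 0.0449]
ee_rot: [1.0, 0.008, 0.0, 0.0]
ft_force: [1.4, 1.5, 5.8]
grip_width: 0.3
grasp_force: 4.4
[(np.float64(236.79), 12, array([0.5978, 0.0279, 0.041 ])), (np.float64(275.06), 12, array([0.598, 0.012, 0.041]))]
[0.59005876 0.03946626 0.042     ] [ 0.59065794 -0.00313649  0.042     ]
[0.52289372 0.01809884 0.04489003] 0.30334463244736826 4.442476419790182 [1.51198498 0.30092546 5.69094219]
[(np.float64(236.78), 12, array([0.5984, 0.0279, 0.041 ])), (np.float64(275.1), 11, array([0.5987, 0.012 , 0.041 ]))]
```

View pics/crop4.png

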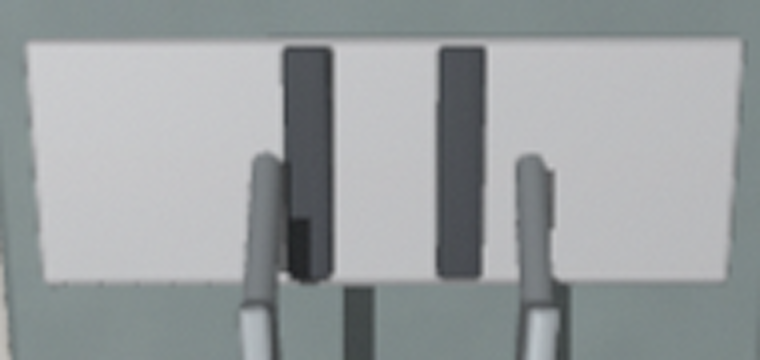

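At the half squeeze the tip ends are at crop (266,163) and (530,163), the bars at 308 and 461: 4.4 mm to go on the left, 7.2 mm on the right. So shift the tool about 0.9 mm to +y and close to 22%.

```bash
python3 -m creep '{"slide":[[0,-0.0009,0],[0,0,0],[0,0,0],[0,0,0],[0,0,0]],"twist":[0,0,0,0,0]}' 22 20
python3 - <<'E'
from bars import *
P=manip.camera_params('wrist');im,_=shot('wrist','w5'); o=manip.get_obs();print(o['position'],o['grip_width'],o['grasp_force'],o['ft_force'])
print(bars(im,P,(74,92,172,340)))
c=cv2.resize(im[60:150,160:350],None,fx=4,fy=4,interpolation=cv2.INTER_CUBIC);cv2.imwrite('pics/crop5.png',c)
E
```

```text
clock: 14.15
position: [0.523, 0.0189, 0.045]
ee_rot: [1.0, 0.008, 0.0, 0.0]
ft_force: [1.1, -0.0, 6.6]
grip_width: 0.216
grasp_force: 5.9
[0.52300942 0.01883044 0.04501328] 0.22256258530034198 5.857264772057533 [1.02442758 0.36422908 5.9970189 ]
[(np.float64(238.82), 12, array([0.5985, 0.0278, 0.041 ])), (np.float64(276.47), 12, array([0.5987, 0.0122, 0.041 ]))]
```

View pics/crop5.png

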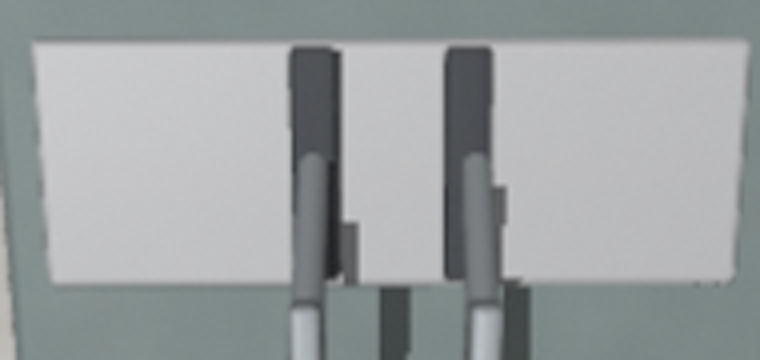

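Now the tip ends are at crop (315,158) and (475,158), over the bars centred at 315 and 468: errors of about 0 and 0.7 mm, well inside the tolerance. Hold.

```bash
python3 -m creep '{"slide":[[0,-0.0002,0],[0,0,0],[0,0,0],[0,0,0],[0,0,0],[0,0,0],[0,0,0],[0,0,0]],"twist":[0,0,0,0,0,0,0,0]}'; python3 -m creep '{"slide":[[0,0,0],[0,0,0],[0,0,0],[0,0,0],[0,0,0],[0,0,0],[0,0,0],[0,0,0]],"twist":[0,0,0,0,0,0,0,0]}'; python3 -m creep '{"slide":[[0,0,0],[0,0,0],[0,0,0],[0,0,0],[0,0,0],[0,0,0],[0,0,0],[0,0,0]],"twist":[0,0,0,0,0,0,0,0]}'
python3 - <<'E'
from bars import *
a,_=shot('wrist','w6'); s,_=shot('side','side3')
c=np.zeros((400,800,3),np.uint8); x=cv2.resize(a[60:150,160:350],None,fx=2.1,fy=2.1);y=cv2.resize(s[100:240,190:325],None,fx=2.8,fy=2.8)
c[:x.shape[0],:x.shape[1]]=x; c[:y.shape[0],410:410+y.shape[1]]=y; cv2.imwrite('pics/crop6.png',c)
E
```

```text
clock: 15.2
position: [0.523, 0.019, 0.045]
ee_rot: [1.0, 0.008, 0.0, 0.0]
ft_force: [0.4, -0.7, 6.6]
grip_width: 0.218
grasp_force: 5.9
clock: 16.2
position: [0.523, 0.019, 0.045]
ee_rot: [1.0, 0.008, 0.0, 0.0]
ft_force: [0.4, -0.0, 5.9]
grip_width: 0.22
grasp_force: 5.9
clock: 17.2
position: [0.523, 0.019, 0.045]
ee_rot: [1.0, 0.008, 0.0, 0.0]
ft_force: [0.9, 0.4, 6.7]
grip_width: 0.225
grasp_force: 5.9
```

View pics/crop6.png

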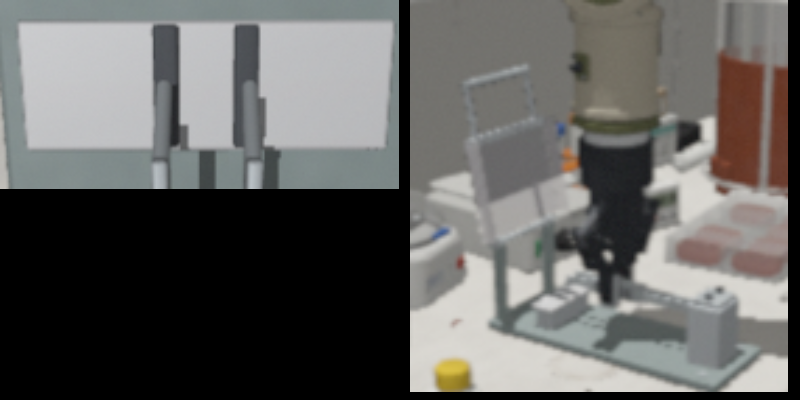

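The guard is still up, and both tips sit over their bars (tip ends at crop (164,84) and (249,84), bars at columns 165 and 246). Handing in.

```bash
python3 -c "from workcell import manip; print(manip.hand_in())"
```

```text
the job is handed in; nothing more can be done
None
```

I raised the guard onto its stop and squeezed the forceps until each tip stood within about 1 mm of the middle of its bar. I held that gap for 3 s and handed the job in at about 17 s, still gripping; `hand_in()` returned no verdict.

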